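# Roll the wooden roller along the card strip to the stop line

### The job

Press down the party card strip with the wooden roller: push along the top of the roller with the fingertips so that it rolls (not slides) along the strip to the dark line between the two little wooden blocks, and leave it lying still along that line, its middle right over it. Do not grip or lift the roller, let it run off the strip, or disturb the other things on the table.

Things in the scene. Friction and masses are not known exactly. Their poses are not given: they have to be found in the camera images.
- roller: brown wooden cylinder, 56 mm diameter, 170 mm long, 0.2 to 0.37 kg, lying on the strip 80 to 160 mm from the line, on either side of it. Some rolling resistance: let go when slow, it stops within about 1 cm. Origin: middle of its axis, 28 mm above the strip's top; x along the cylinder; y and z turn as it rolls (z up at the start).
- strip: fixed pink card strip, 300 mm (x) by 440 mm (y), 4 mm thick, flat on the table; origin at the centre of its underside, z up. The roller rolls along its y axis, which lies within about 0.35 rad of the world's y axis
- gate: the stop line with its two blocks, fixed on the strip: dark line 4 mm wide along its x axis, parallel to the strip's x axis; origin in the middle of the line at the height of the strip's top (z = 4 mm). Wooden blocks 24 x 24 x 30 mm high stand on the line at x = -125 and +125 mm; the roller fits between them with 28 mm to spare at each end
- gluestick: white glue stick, 28 mm across and 90 mm tall, standing on the strip; a bystander, not to be moved; origin at the centre of its underside, z up
- paintjar: small lidded paint jar, 52 mm across and 60 mm tall, standing on the strip; a bystander, not to be moved; origin at the centre of its underside, z up
- cup: white drinking cup, 76 mm across and 90 mm tall; a bystander, not to be moved; origin at the centre of its underside, z up
- partyhat: cone-shaped party hat, 110 mm across its foot and 145 mm tall; a bystander, not to be moved; origin at the centre of its underside, z up
- tape: cardboard tape core, ring 100 mm across and 22 mm tall, lying flat; a bystander, not to be moved; origin at the centre of its underside, z up
- present: wrapped present, 90 x 90 x 60 mm high; a bystander, not to be moved; origin at the centre of its underside, z up
- basket: white crayon basket, 90 x 170 mm (its own x, y) and 50 mm high; a bystander, not to be moved; origin at the centre of its underside, z up
Things that resemble listed ones, but are neither listed nor needed, are in the scene too. There is more than one size of the roller; the job needs the smaller.

How it is judged:
On the way:
1. the roller has turned by at least about 115 degrees about its axis while it lies on the strip, so it rolls and is not slid or carried (angle between roller's own z axis and vertical above 2 rad and height (world z) of roller below 0.045 m).
At the end, for the whole second after the job is handed in: the roller lies at rest on the strip between the blocks, its axis within 15 mm of the line and within 0.2 rad of the line's direction, its middle within 26 mm of the line's middle lengthwise (y of roller in the frame of gate between -0.015 and 0.015 m and x of roller in the frame of gate between -0.026 and 0.026 m and angle between the x axis of roller and the x axis of gate, either way round below 0.2 rad and height (world z) of roller between 0.028 and 0.036 m and linear speed of roller below 0.015 m/s and angular speed of roller below 0.5 rad/s); the robot touches nothing.
It fails at once if the roller is lifted (its middle more than 13 mm above its rolling height) (height (world z) of roller above 0.045 m).
It fails at once if the roller is gripped, or pushed low on its side instead of on its top (fingers press on it while the TCP is lower than 55 mm over the table; with the tips on the top it is near 79 mm) (contact force between the fingers and roller above 1 N and height (world z) of the grasp point below 0.055 m).
It fails at once if the roller runs off the strip (y of roller in the frame of strip above 0.205 m or y of roller in the frame of strip below -0.205 m or x of roller in the frame of strip above 0.15 m or x of roller in the frame of strip below -0.15 m).
It fails at once if a bystander is moved by more than 20 mm (distance of any of gluestick, paintjar, cup, partyhat, tape, present, basket from where it was at the start of the episode above 0.02 m).
It also fails if it takes over 51 s, if anything falls off the work surface, if the arm or the gripper's body presses on something with over 40 N, if the wrist force passes 120 N, or if a joint passes its speed limit or range.

### The arm

A 6-joint arm with a two-finger parallel gripper is mounted at the origin on the work surface. World frame = base frame: x ahead of the robot, y to its left, z up, the work surface at z = 0. Lengths are in m, angles in rad, forces in N, time in s.
With the tool pointing down it reaches from about 0.3 to 0.875 m from the base axis. Payload 6.4 kg.
Tool frame: the origin (TCP) lies between the finger pads, 19 mm behind the fingertips; this is the grasp point; z points along the fingers, y is the direction in which the jaws open and shut (so a half turn about z gives the same grasp; the last joint's range is limited). The gripper opens to 85 mm and grips with 20 to 120 N. Pads are 22 mm wide; open, the fingers measure 114 mm over their backs; the gripper's body (76 mm by 85 mm) begins 54 mm behind the grasp point. The pads swing forward as they close: fully open they stand 13 mm farther back than shut.
Start: joints at [-1.421, 0.181, 1.607, -0, 1.354, -0.206], TCP at [0.2, -0.539, 0.25] pointing down, gripper open.
Joint ranges: [-2.99, 2.99], [-0.89, 2.07], [0.3, 2.58], [-1.14, 4.28], [0, 2.63], [-3.12, 3.12]. Speed limits (rad/s): [2.57, 2.57, 3.01, 3.14, 3.14, 3.14].

### API

Orientations are given as a unit quaternion [w, x, y, z].
In Python, from bench import monitor, imaging, order, spotter gives the robot as it stands.
- The arm moves only by the shell command python3 -m pendant 'ROWS'. ROWS is JSON, a list that holds one entry, the list of rows, each a list of 5 numbers: the shift along the world's x, y, z in mm, then the turn about the world's z in degrees, then the finger opening in mm, from 0 to 85.4. A call has 1 to 8 rows; each row shifts and turns the commanded pose from where the row before left it; what a row does not reach is not made up. A row lasts 1/8 s, in which the tool goes at most 62.5 mm and 10.7 degrees, less where a joint would pass 70% of its speed; a pose out of reach is approached as far as the arm can. A call with a gripper value outside its range is refused whole. The fingers move at their own pace and stop on an object; the grip force is fixed at half the most. Time passes only in rows, so rows that do not move let the fingers close. It gives the time, the measured TCP pose, the force and the opening at its end, in the units of the state.
- monitor.get_obs(): the state, without advancing time (a new reading comes with each control period).
- imaging.camera(name): name is "side" or "top"; returns a dict with "img" (480x640x3 uint8, red, green, blue), "vfov" (degrees; the focal length in pixels is half the picture's height over the tangent of half this angle, whatever the lens; pixels are square), "cx", "cy" (the principal point, pixels), "origin" and "orientation" of the camera in the world. Camera axes: x right, y down, z forward; pixel columns grow to the right and rows downward; lengths in m; the calibration is good to about 2 mm. A picture is of the moment at which its call begins. There is no depth.
- order.hand_in(): hands the job in, once; it reports no verdict.
Trained networks look in the newest picture that a camera, given by its name, has taken for a name from the list of things; names that differ only in an ending like _2 or _b are one class to them, and where a whole thing is asked for, a point or a joint stands for the part that bears it (a point fixed in the world has none). Each returns a list of dicts, best first, with "confidence" (0 to 1); they miss things now and then, are a little off and sometimes report something else, mostly with a low value. They report only what shows in the picture. A call takes as long as a camera call. They do not tell look-alikes from the thing itself.
- spotter.recognise(camera, thing): "at" ([x, y, z] in m, in the coordinates of the camera as it stood for that picture, good to about 4 mm: the middle of the surface that is visible of it).
- spotter.tip_of(camera, thing): "at" ([x, y, z] in m, in the coordinates of the camera as it stood for that picture, good to about 4 mm: a listed point, or the origin of a listed thing).
The state is a dict: "time_s": time; "q": joint angles; "dq": joint speeds; "joint_efforts": joint torques, N m; "eef_pos": TCP position; "eef_rot": TCP orientation; "wrist_force": force on the tool from outside, world axes, zero at the start; "torque": the same for the moment, N m; "opening": opening from 0.0 (shut) to 1.0 (fully open).
Only numpy, scipy, OpenCV 4.12 (cv2) and the standard library are available. Lean on these libraries where they do the work, as an engineer would, in place of code of your own. Each camera call takes 0.05 s, during which the arm holds its last target. There are 200 camera calls.

## Working session

There is one attempt and no reset: what is moved stays moved. The work goes in short steps, Python scripts to look and compute and a shell command to move; the robot and the scene stay as the last step left them, time stands still between calls to the robot, and variables do not carry over. Pictures are saved under pics/ and viewed, about 8 in all and at most 12, crops included, and the job is handed in when it is done.

```bash
mkdir -p pics; cat > h.py <<'E'
import numpy as np, cv2
from scipy.spatial.transform import Rotation as R
from bench import monitor, imaging, order, spotter
def rot(q): return R.from_quat([q[1],q[2],q[3],q[0]]).as_matrix()
def cam(n):
    c=imaging.camera(n); c['R']=rot(c['orientation']); c['f']=240/np.tan(np.radians(c['vfov'])/2); return c
def save(c,name,): cv2.imwrite(name,c['img'][:,:,::-1])
def w(c,p): return np.array(c['origin'])+c['R']@np.array(p)
def px(c,P):
    v=c['R'].T@(np.array(P)-c['origin']); return c['f']*v[:2]/v[2]+[c['cx'],c['cy']]
def ray(c,u,v,z):
    d=c['R']@np.array([(u-c['cx'])/c['f'],(v-c['cy'])/c['f'],1]); o=np.array(c['origin']); return o+d*(z-o[2])/d[2]
E
python3 - <<'E'
from h import *
np.set_printoptions(precision=4,suppress=True)
for n in ['top','side']:
    c=cam(n); save(c,f'pics/{n}0.png'); print(n,c['origin'],c['R'][:,2],c['f'],c['cx'],c['cy'])
    for t in ['roller','strip','gate','gluestick','paintjar','cup','partyhat','present','basket','tape']:
        for d in spotter.tip_of(n,t)[:3]:
            P=w(c,d['at']); print(t,d['confidence'],P,px(c,P))
print(monitor.get_obs())
E
```

```text
top [0.3015 0.0265 1.0556] [ 0.1981 -0.     -0.9802] 474.69487565832367 325.3512425567603 233.57785526572962
roller 0.9 [0.1881 0.2884 0.0339] [197.78  385.102]
roller 0.77 [ 0.506  -0.0895  0.032 ] [378.1002 234.8511]
strip 0.59 [ 0.527  -0.018   0.0011] [344.9853 228.2952]
gate 0.59 [0.5498 0.0498 0.0021] [315.172 218.309]
gluestick 0.8 [0.6909 0.117  0.0034] [286.896  159.2368]
gluestick 0.43 [ 0.5056 -0.0894  0.0308] [377.9992 235.1223]
paintjar 0.94 [ 0.3633 -0.1592  0.0093] [410.0545 300.9929]
cup 0.63 [ 0.6996 -0.1581  0.0025] [404.5169 156.292 ]
partyhat 0.88 [ 0.7581 -0.0049 -0.0011] [338.9645 133.2273]
partyhat 0.42 [ 0.6929  0.1189 -0.0004] [286.2306 159.0055]
present 0.8 [ 0.4596 -0.3252  0.0026] [482.2438 258.1272]
basket 0.7 [ 0.6167  0.3062 -0.0013] [204.6463 190.0584]
tape 0.48 [ 0.4628 -0.3253  0.0028] [482.2294 256.6902]
side [0.1756 1.0683 0.8925] [ 0.2226 -0.7609 -0.6095] 594.2336043989983 309.2310589227522 237.21521020208206
roller 0.64 [ 0.5028 -0.0867  0.0306] [313.5765 217.7816]
roller 0.64 [0.2013 0.2891 0.0398] [411.042  353.0544]
roller 0.54 [0.55   0.0535 
[... 308 characters left out ...]
]
partyhat 0.83 [ 0.7582 -0.0049 -0.    ] [206.5102 228.0437]
present 0.7 [ 0.4648 -0.3235 -0.0067] [350.1171 184.0279]
basket 0.76 [ 0.6153  0.3033 -0.0028] [207.7032 326.7187]
tape 0.74 [ 0.3181 -0.3031  0.0023] [400.9172 193.8333]
{'time_s': 1.1, 'q': array([-1.4213,  0.1808,  1.607 , -0.    ,  1.3538, -0.2063]), 'dq': array([-0.0009, -0.    ,  0.0006,  0.0018, -0.0011,  0.0007]), 'joint_efforts': array([ -0.0004, -44.4852, -35.1681,  -0.0007,   0.0006,   0.    ]), 'eef_pos': array([ 0.2003, -0.539 ,  0.25  ]), 'eef_rot': array([-0.    ,  0.9842,  0.177 , -0.    ]), 'wrist_force': array([0.595 , 0.0762, 0.3824]), 'torque': array([ 0.0182, -0.0332,  0.0093]), 'opening': 0.9993215512166462}
```

View pics/top0.png

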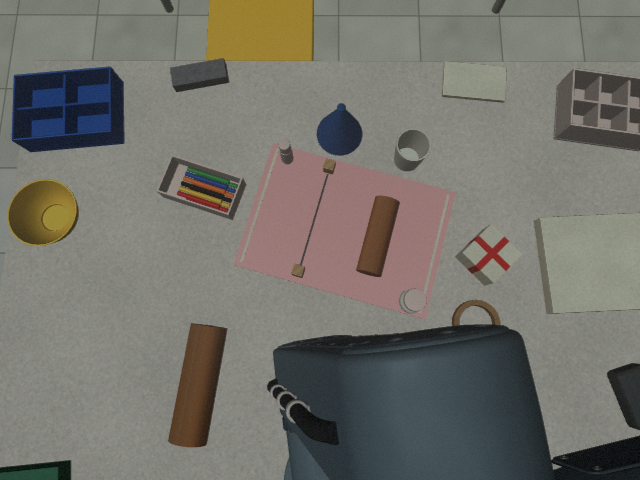

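View pics/side0.png

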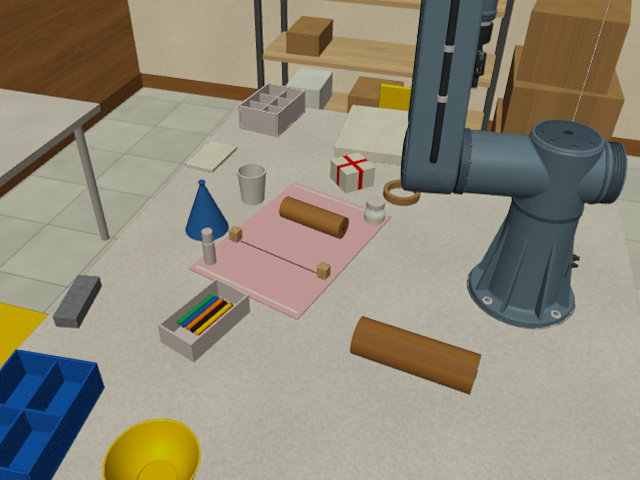

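Top view: the small roller is on the strip around (378,236). The line runs between the blocks at (329,166) and (298,271). The jar is at (413,300), the glue stick at (285,153), and the big look-alike roller is off the strip at (198,385). Next I measure the directions.

```bash
cat >> h.py <<'E'
def roller(c,u0,v0,rad=70):
    hsv=cv2.cvtColor(c['img'],cv2.COLOR_RGB2HSV).astype(int); i=c['img'].astype(int)
    m=((hsv[...,1]>110)&(i[...,0]>i[...,2]+25)&(i[...,0]<160)).astype(np.uint8)
    n,l,s,ce=cv2.connectedComponentsWithStats(m)
    k=min((k for k in range(1,n) if s[k,4]>400),key=lambda k:np.hypot(*(ce[k]-[u0,v0])))
    v,u=np.nonzero(l==k)
    P=np.array([ray(c,a,b,0.034)[:2] for a,b in zip(u,v)]).astype(np.float32)
    r=cv2.minAreaRect(P); b=cv2.boxPoints(r)
    e=[b[1]-b[0],b[2]-b[1]]; d=max(e,key=np.linalg.norm); d=d/np.linalg.norm(d)
    if d[0]<0:d=-d
    return np.array(r[0]),sorted(r[1]),np.degrees(np.arctan2(d[1],d[0])),s[k,4]
E
python3 - <<'E'
from h import *
c=cam('top')
print(roller(c,378,236))
# blocks centre visible (top face centre)
a=ray(c,329,165,.032);b=ray(c,298,270,.032)
print(a,b,(a+b)/2,np.linalg.norm(a-b),np.degrees(np.arctan2(*(a-b)[1::-1])))
a=ray(c,328,172,.004);b=ray(c,299.5,265,.004)
print(a,b,np.degrees(np.arctan2(*(a-b)[1::-1])))
co=[ray(c,u,v,.004)[:2] for u,v in [(275,144),(455,191),(427,318),(235,264)]]
print(co,np.mean(co,0)); k=[co[i]-co[i-1] for i in range(4)]; print([(np.linalg.norm(q),np.degrees(np.arctan2(q[1],q[0]))) for q in k])
E
```

```text
(array([ 0.50606728, -0.08813767]), [0.05362897366285324, 0.1795685589313507], np.float32(-15.321491), np.int32(1839))
[0.66695359 0.01882941 0.032     ] [0.42764241 0.08546397 0.032     ] [0.547298   0.05214669 0.032     ] 0.2484149875193776 -15.559497787400357
[0.65986647 0.02090249 0.004     ] [0.44230838 0.08390007 0.004     ] -16.149256664435857
[array([0.72829862, 0.14561138]), array([ 0.61519467, -0.27162593]), array([ 0.32693944, -0.19599745]), array([0.44400616, 0.22782381])] [ 0.52860972 -0.02354705]
[(np.float64(0.29594102248438464), np.float64(-16.128947505797555)), (np.float64(0.4322955862769549), np.float64(-105.16713999548215)), (np.float64(0.2980113151335198), np.float64(165.29886034842937)), (np.float64(0.4396920244511527), np.float64(74.55893244839127))]
```

The gate centre is at about (0.548, 0.052) with its axis at −15.7°. The roller is at (0.506, −0.088), so it has about 145 mm to go along (0.27, 0.963). I will shut the gripper, align the jaw axis with the travel direction, and roll with short strokes on top.

```bash
python3 -m pendant '[[[30,44,0,-4.5,0],[30,44,0,-4.5,0],[30,44,0,-4.5,0],[30,44,0,-4.5,0],[30,44,0,-4.5,0],[30,44,0,-4.5,0],[30,44,0,-4.5,0],[30,44,0,-4.5,0]]]' && python3 -m pendant '[[[30,44,-20,0,0],[33,44,-30,0,0],[0,0,-50,0,0],[0,0,-40,0,0],[0,0,-18,0,0],[0,0,0,0,0]]]'; python3 - <<'E'
from h import *
c=cam('side'); save(c,'pics/s1.png'); o=monitor.get_obs(); print(o['eef_pos'],rot(o['eef_rot']),o['wrist_force'])
c=cam('top'); save(c,'pics/t1.png')
for d in spotter.tip_of('top','roller')[:2]: print(d['confidence'],w(c,d['at']))
E
```

```text
time_s: 2.15
eef_pos: [0.4412, -0.1855, 0.2504]
eef_rot: [0.0, 0.991, -0.137, 0.0]
wrist_force: [0.8, 0.6, -0.2]
opening: 0.001
time_s: 2.9
eef_pos: [0.5021, -0.0985, 0.0906]
eef_rot: [-0.001, 0.991, -0.136, -0.002]
wrist_force: [-0.1, -0.3, 0.2]
opening: -0.001
[ 0.50310264 -0.09903201  0.09194098] [[ 9.63103931e-01 -2.69128392e-01 -8.51974094e-04]
 [-2.69128139e-01 -9.63104295e-01  4.00965802e-04]
 [-9.28451191e-04 -1.56881537e-04 -9.99999557e-01]] [0.84035486 0.08839262 0.10202207]
0.56 [0.19227854 0.28824423 0.03620606]
```

View pics/s1.png

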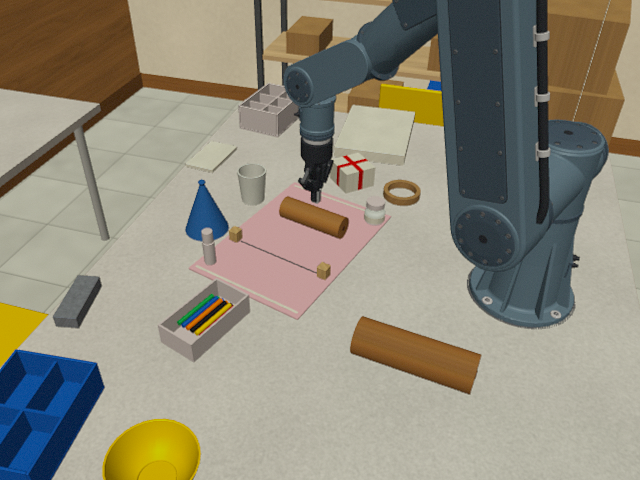

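```bash
python3 -m pendant '[[[0,0,-10,0,0],[0,0,-3,0,0],[0,0,0,0,0]]]'
```

```text
time_s: 3.42
eef_pos: [0.503, -0.099, 0.0788]
eef_rot: [-0.0, 0.991, -0.136, -0.0]
wrist_force: [-0.7, -0.4, 0.4]
opening: 0.0
```

The picture shows the shut fingertips at (316,198), just above the middle of the roller. Now I lower gently to make contact.

```bash
python3 -m pendant '[[[0,0,-1,0,0],[0,0,0,0,0]]]'; python3 -m pendant '[[[0,0,-1,0,0],[0,0,0,0,0]]]'
```

```text
time_s: 3.68
eef_pos: [0.5034, -0.0992, 0.0783]
eef_rot: [0.0, 0.991, -0.136, 0.0]
wrist_force: [-0.8, -0.8, 1.3]
opening: -0.001
time_s: 3.92
eef_pos: [0.5035, -0.0994, 0.078]
eef_rot: [0.0, 0.991, -0.136, 0.0]
wrist_force: [-4.0, 0.7, 8.3]
opening: -0.002
```

```bash
python3 -m pendant '[[[2.2,7.7,0,0,0],[2.2,7.7,0,0,0],[2.2,7.7,0,0,0],[2.2,7.7,0,0,0],[2.2,7.7,0,0,0]]]'; python3 -m pendant '[[[0,0,12,0,0],[0,0,0,0,0]]]'; python3 - <<'E'
from h import *
c=cam('side'); save(c,'pics/s2.png')
for d in spotter.tip_of('side','roller')[:3]: print(d['confidence'],w(c,d['at']))
c=cam('top'); save(c,'pics/t2.png')
E
```

```text
time_s: 4.55
eef_pos: [0.5142, -0.0603, 0.0783]
eef_rot: [0.0, 0.991, -0.136, -0.0]
wrist_force: [-5.5, 2.0, 9.1]
opening: 0.003
time_s: 4.8
eef_pos: [0.5152, -0.0611, 0.0902]
eef_rot: [0.0, 0.991, -0.136, 0.001]
wrist_force: [-0.4, 0.3, -0.3]
opening: -0.001
0.94 [0.19667115 0.28966998 0.03721722]
0.83 [ 0.50660234 -0.06606052  0.02910648]
```

View pics/t2.png

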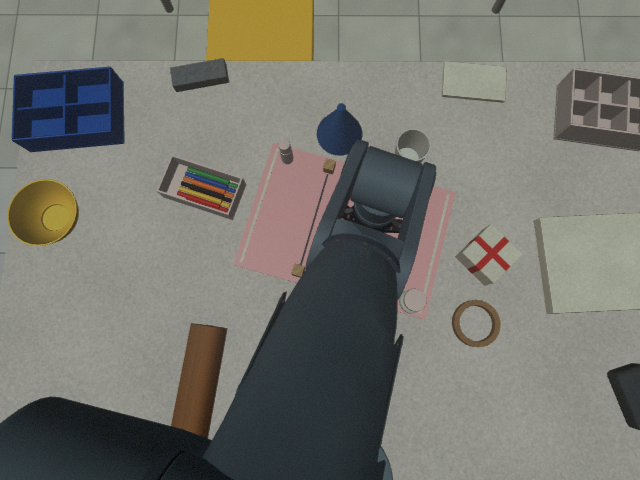

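The roller advanced about 20 mm, as pure rolling predicts. The top view is blocked by the arm, so I will track from the side. Next are two more strokes.

```bash
cat >> h.py <<'E'
G=np.array([.548,.052]); A=np.radians(-15.7); X=np.array([np.cos(A),np.sin(A)]); Y=np.array([-np.sin(A),np.cos(A)])
def track(name):
    import types
    c=cam('side'); save(c,name)
    c0=dict(c); c0['img']=cv2.imread('pics/side0.png')[:,:,::-1]
    r0=roller(c0,313,218); P0=np.array([.506,-.088])
    g=px(c,[*(P0+0),.034])
    ds=[(d['confidence'],w(c,d['at'])) for d in spotter.tip_of('side','roller')]
    ds=[(k,p) for k,p in ds if p[0]>.4]
    for k,p in ds: print('net',k,p.round(4),'gate xy',(X@(p[:2]-G)).round(4),(Y@(p[:2]-G)).round(4))
    q=px(c,ds[0][1]) if ds else g
    r=roller(c,*q); p=P0+r[0]-r0[0]
    print('seg',p.round(4),'dang',r[2]-r0[2],'gate',(X@(p-G)).round(4),(Y@(p-G)).round(4),r[1],r[3])
    t=monitor.get_obs()['eef_pos']; print('tcp gate',(X@(t[:2]-G)).round(4),(Y@(t[:2]-G)).round(4),t[2].round(4))
E
python3 -m pendant '[[[-5.4,-19.3,0,0,0],[0,0,-12,0,0],[0,0,0,0,0],[2.4,8.5,0,0,0],[2.4,8.5,0,0,0],[2.4,8.5,0,0,0],[2.4,8.5,0,0,0],[2.4,8.5,0,0,0]]]';  python3 -m pendant '[[[0,0,12,0,0],[-5.4,-19.3,0,0,0],[0,0,0,0,0]]]'
python3 -c "
from h import *
track('pics/s3.png')"
```

```text
time_s: 5.95
eef_pos: [0.5216, -0.0368, 0.0782]
eef_rot: [-0.0, 0.991, -0.136, 0.001]
wrist_force: [-3.7, 1.9, 13.2]
opening: -0.003
time_s: 6.32
eef_pos: [0.5151, -0.0572, 0.0887]
eef_rot: [-0.0, 0.991, -0.137, -0.0]
wrist_force: [-0.6, -0.9, 0.0]
opening: 0.002
net 0.68 [ 0.5135 -0.039   0.0323] gate xy -0.0085 -0.0969
seg [ 0.518  -0.0435] dang -0.622756 gate -0.0031 -0.1001 [0.08201786130666733, 0.20549315214157104] 1541
tcp gate -0.0023 -0.1133 0.0886
```

```bash
python3 -m pendant '[[[0,0,-12,0,0],[0,0,0,0,0],[2.2,7.7,0,0,0],[2.2,7.7,0,0,0],[2.2,7.7,0,0,0],[2.2,7.7,0,0,0],[2.2,7.7,0,0,0],[2.2,7.7,0,0,0]]]';  python3 -m pendant '[[[0,0,12,0,0],[-6.5,-23.1,0,0,0],[0,0,0,0,0]]]'
python3 -c "
from h import *
track('pics/s4.png')"
```

```text
time_s: 7.42
eef_pos: [0.5292, -0.0097, 0.0779]
eef_rot: [-0.0, 0.991, -0.136, 0.0]
wrist_force: [-2.4, 1.8, 9.5]
opening: -0.002
time_s: 7.8
eef_pos: [0.5218, -0.0344, 0.0889]
eef_rot: [0.0, 0.991, -0.137, -0.0]
wrist_force: [-0.6, -0.1, -0.0]
opening: -0.002
net 0.75 [ 0.5192 -0.0153  0.029 ] gate xy -0.0095 -0.0725
seg [ 0.524  -0.0185] dang -0.10666847 gate -0.004 -0.0743 [0.07996220886707306, 0.20648816227912903] 1581
tcp gate -0.002 -0.0894 0.0888
```

```bash
python3 -m pendant '[[[0.8,3,-12,0,0],[0,0,0,0,0],[2.2,7.7,0,0,0],[2.2,7.7,0,0,0],[2.2,7.7,0,0,0],[2.2,7.7,0,0,0],[2.2,7.7,0,0,0],[2.2,7.7,0,0,0]]]';  python3 -m pendant '[[[0,0,12,0,0],[-6.5,-23.1,0,0,0],[0,0,0,0,0]]]';python3 -m pendant '[[[0,0,-12,0,0],[0,0,0,0,0],[2.2,7.7,0,0,0],[2.2,7.7,0,0,0],[2.2,7.7,0,0,0],[2.2,7.7,0,0,0],[2.2,7.7,0,0,0],[2.2,7.7,0,0,0]]]';  python3 -m pendant '[[[0,0,12,0,0],[-6.5,-23.1,0,0,0],[0,0,0,0,0]]]'
python3 -c "
from h import *
track('pics/s5.png')"
```

```text
time_s: 8.9
eef_pos: [0.5368, 0.0167, 0.0776]
eef_rot: [-0.0, 0.991, -0.135, 0.001]
wrist_force: [-0.5, 1.1, 6.7]
opening: 0.002
time_s: 9.28
eef_pos: [0.5293, -0.0082, 0.089]
eef_rot: [0.0, 0.991, -0.136, -0.0]
wrist_force: [0.4, -0.3, 0.5]
opening: 0.001
time_s: 10.28
eef_pos: [0.5435, 0.0398, 0.078]
eef_rot: [-0.0, 0.991, -0.136, 0.0]
wrist_force: [-2.5, 1.3, 11.2]
opening: 0.001
time_s: 10.65
eef_pos: [0.5359, 0.015, 0.0887]
eef_rot: [0.0, 0.991, -0.137, -0.0]
wrist_force: [-0.2, 0.1, -0.0]
opening: -0.001
net 0.59 [0.5339 0.0302 0.0311] gate xy -0.0077 -0.0248
seg [0.538  0.0314] dang -0.25007534 gate -0.0041 -0.0226 [0.07804010063409805, 0.20563118159770966] 1660
tcp gate -0.0017 -0.0381 0.0887
```

View pics/s5.png

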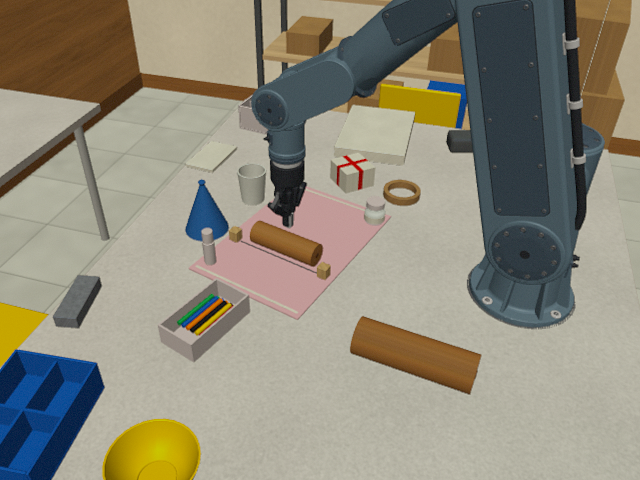

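The roller (286,243) lies just behind the line, parallel to it and between the blocks at (236,234) and (323,271). About 23 mm is left, so I do one more stroke and then lift well clear.

```bash
python3 -m pendant '[[[0.8,3,-12,0,0],[0,0,0,0,0],[2.1,7.5,0,0,0],[2.1,7.5,0,0,0],[2.1,7.5,0,0,0],[2.1,7.5,0,0,0],[2.1,7.5,0,0,0],[1.8,6.5,0,0,0]]]';  python3 -m pendant '[[[0,0,12,0,0],[0,0,30,0,0],[0,0,50,0,0],[0,0,50,0,0],[-20,-40,20,0,0],[-20,-50,0,0,0],[-20,-50,0,0,0],[-20,-50,0,0,0]]]';python3 -m pendant '[[[-20,-60,0,0,0],[-20,-60,0,0,0],[-20,-60,0,0,0],[-20,-60,0,0,0],[0,0,0,0,0]]]'
python3 -c "
from h import *
track('pics/s6.png')
c=cam('top'); save(c,'pics/t6.png')
q=px(c,[*G,.034]); r=roller(c,*q); print(r,'gate',X@(r[0]-G),Y@(r[0]-G))
for d in spotter.tip_of('top','roller'): print(d['confidence'],w(c,d['at']))
for d in spotter.tip_of('top','gate'): print('gate',d['confidence'],w(c,d['at']))
"
```

```text
time_s: 11.75
eef_pos: [0.5504, 0.0638, 0.0779]
eef_rot: [-0.0, 0.991, -0.135, 0.001]
wrist_force: [-0.7, 1.0, 8.8]
opening: 0.001
time_s: 12.75
eef_pos: [0.4685, -0.1285, 0.2389]
eef_rot: [0.0, 0.991, -0.136, -0.0]
wrist_force: [0.8, -0.3, -0.4]
opening: -0.002
time_s: 13.38
eef_pos: [0.3885, -0.3682, 0.2386]
eef_rot: [0.0, 0.99, -0.139, -0.0]
wrist_force: [-0.6, 0.9, -0.5]
opening: -0.002
net 0.77 [0.5394 0.054  0.0303] gate xy -0.0088 -0.0004
seg [0.5445 0.0546] dang -0.075463295 gate -0.004 0.0016 [0.07726535946130753, 0.2052161991596222] 1700
tcp gate -0.0395 -0.4438 0.2384
(array([0.5455572 , 0.05409975]), [0.053500786423683167, 0.17828518152236938], np.float32(-15.03267), np.int32(1789)) gate -0.002919854740557061 0.0013603856668890735
0.77 [0.53931822 0.05602454 0.03074974]
```

View pics/t6.png

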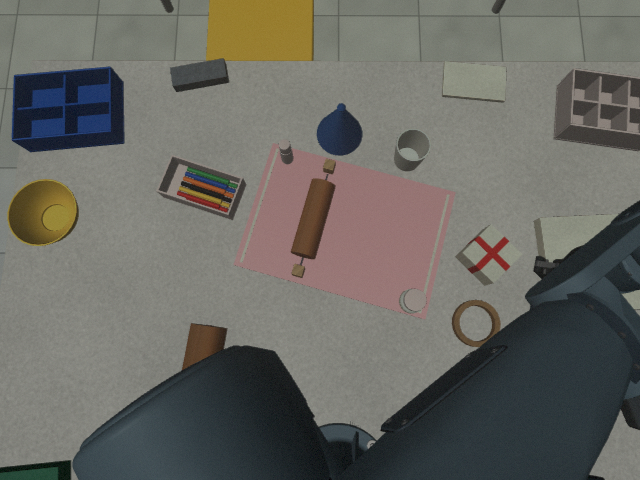

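The roller (313,219) lies on the line, centred between the blocks, and the other things look unmoved. I hand in now.

```bash
python3 -c "
from h import *
print(order.hand_in())"
```

```text
the job is handed in; nothing more can be done
None
```

I rolled the small roller about 147 mm along the strip to the dark line, using six short strokes along its top with the shut fingertips. I then lifted the arm clear and handed the job in at about 13.5 s of the 51 s. Each stroke moved the roller about half as far as the fingertips, so it rolled rather than slid. That adds up to about 5.2 rad of turning, well past the 2 rad asked for. The fingertips pressed with about 7–13 N, with the TCP at about 78 mm.

| Last check, before hand-in | Off the line (limit 15 mm) | Off the middle lengthwise (limit 26 mm) | Angle to the line (limit 0.2 rad) |
|---|---|---|---|
| Top and side pictures, measured | 1–2 mm | 3–4 mm | about 0.01 rad |
| Trained network, side camera | under 1 mm | 9 mm | not given |

The roller's lengthwise position is the one thing the checks disagreed on, by about 5 mm. In the last top picture the other things look unmoved, and the robot was touching nothing. I did not check separately that the roller was at rest, and the network did not find the gate in that picture, so the line's position comes from the first pictures. The hand-in gave no verdict.

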